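# Open the cash box at the sale table

## Task

Open the grey steel cash box for the day's sales using only the fingertips: press in the round button on its front so that the catch lets go and the lid springs ajar, then push the lid up from under its front lip and over past upright, so that it falls back against its stop and stays wide open by itself, and let go. Do not pick up, tip or shove the box, and leave the things round it where they lie.

Things in the scene. Friction and masses are not known exactly. Their poses are not given: they have to be found in the camera images.
- cash_box: Grey steel cash box standing loose on the table, 1.9 kg. Tray 115 (x) x 150 (y) x 55 mm; 81 mm high with the lid shut (a thin handle folded flat on the lid reaches 87 mm). Origin: centre of the underside. Box x runs from the front (button) to the back (hinge), y to the left seen from the front, z up. The front faces the robot, its yaw being -0.66 to -0.34 rad.
- button_face (a point): Centre of the front face of the steel push button, a 21 mm disc on the middle of the box's front, 32 mm above the table; the button stands 14 mm out of the front wall (71.5 mm in front of the box's centre) and is pressed towards the box's +x. Axes as the box.
- cash_button (a joint): How far the push button is pressed in, m: 0 out, 0.006 fully in. Its spring needs about 2 N to start and 4 to 5 N fully in; it springs back out by itself. Pressing it by about 4 mm draws the bolt off the lid's keeper.
- cash_lid (a joint): Lid angle, rad: 0 to 0.02 shut and held by the catch until the button is pressed; about 0.11 sprung ajar; 1.95 at its back stop. 0.34 kg, about 2 N to lift at the lip, no spring beyond ajar. Left alone it falls shut from below about 1.2 rad and falls back to the stop from above about 1.4.
- lid_hinge (a point): Middle of the lid's hinge axis, 59.5 mm behind the box's centre, 56 mm above the table; it runs along the box's y. Axes as the box. The lid is 119.5 mm deep from this axis, 154 mm wide, 25 mm tall, hollow underneath with 3 mm walls; its front rises as it opens.
- lip_left (a point): Underside of the left thumb lip, 4 mm in from its outer edge, half-way along it. Two such lips, 40 mm long, 3 to 5 mm thick, stick out 13 mm forward from the lid's lower front edge, left and right of the button (68 mm clear between them). The point is 127.5 mm from the hinge axis, 54 mm left of the middle, 56 mm above the table when shut; it moves and turns with the lid.
- lip_right (a point): The same on the right thumb lip, 54 mm right of the middle.
- tote_handle (a point): Middle of the grey end handle of the fixed tote of memory modules that stands behind and to the left of the box; the handle is 92 mm long along the world y and reaches 165 mm above the table. Keep the hand clear of it.
- lead: Small coil of dark lead tied in a bundle, 80 x 67 x 27 mm, lying in front of the box to the left; a bystander. Origin: centre of the underside.
- calculator: Dark desk calculator, 132 x 101 x 15 mm, lying on the table to the left; a bystander. Origin: centre of the underside.
- screwdriver: Screwdriver with a red handle, 203 mm long and 25 mm high, lying to the left of the box, handle away from the robot; a bystander. Origin: centre of the underside.
- marker_black: Black marker pen, about 135 mm long and 16 mm thick, lying behind the cash box; a bystander. Origin: centre of the underside.

How it is judged:
On the way, in this order (a step that is already met when the one before it is completed fails the run):
1. the button has been pressed in by more than 2.5 mm while the lid was still shut or just springing ajar (value of joint cash_button above 0.0025 m and value of joint cash_lid below 0.2 rad), for 0.03 s.
2. the lid has been swung up past upright, 1.5 rad (value of joint cash_lid above 1.5 rad), for 0.05 s.
At the end, for the whole second after the job is handed in: The lid lies back at its stop (more than 1.85 rad) and is still, the button is out again (less than 2 mm in), and the box stands flat and still, less than 40 mm from where it was (value of joint cash_lid above 1.85 rad and velocity of joint cash_lid between -0.05 and 0.05 rad/s and value of joint cash_button below 0.002 m and distance of cash_box from where it was at the start of the episode below 0.04 m and angle between cash_box's own z axis and vertical below 0.05 rad and linear speed of cash_box below 0.01 m/s); the robot touches nothing.
It fails at once if the cash box is shoved by more than 40 mm (distance of cash_box from where it was at the start of the episode above 0.04 m).
It fails at once if the cash box is lifted or tipped (by more than 0.12 rad, or 15 mm off the table) (angle between cash_box's own z axis and vertical above 0.12 rad or height (world z) of cash_box above 0.015 m).
It fails at once if the calculator, screwdriver, marker or lead is moved by more than 30 mm (distance of any of lead, calculator, screwdriver, marker_black from where it was at the start of the episode above 0.03 m).
It also fails if it takes over 56 s, if anything falls off the work surface, if the arm or the gripper's body presses on something with over 40 N, if the wrist force passes 120 N, or if a joint passes its speed limit or range.

## Robot

A 7-joint arm with a two-finger parallel gripper is mounted at the origin on a cart in front of the work surface, level with it; the furniture and walls round the work are solid. World frame = base frame: x ahead of the robot, y to its left, z up, the work surface at z = 0. Lengths are in m, angles in rad, forces in N, time in s.
With the tool pointing down it reaches from about 0.425 to 0.875 m from the base axis. Payload 4.7 kg.
Tool frame: the origin (TCP) lies at the very end of the fingers, on their centre line; the grasp point (between the pads) lies 19 mm behind it; z points along the fingers, y is the line along which they close (so a half turn about z gives the same grasp; the last joint's range is limited). The gripper opens to 87 mm and grips with 3 to 60 N. Pads are 19 mm wide; open, the fingers measure 117 mm over their backs; the gripper's body (75 mm by 190 mm) begins 51 mm behind the grasp point.
Start: joints at [-1.229, 0.321, -0.07, 1.45, 0.023, 1.371, -0.057], TCP at [0.209, 0.615, 0.223] pointing down, gripper open.
Joint ranges: [-2.86, 2.86], [-0.3, 2.09], [-1.38, 1.24], [0.06, 2.45], [-1.56, 4.7], [0.09, 2.05], [-2.69, 2.69]. Speed limits (rad/s): [2.57, 2.57, 3.14, 3.14, 3.14, 3.14, 3.14].

## Interface

Orientations are given as a rotation vector (axis times angle).
In Python, from bench import get_state, get_image, get_calibration, close_job gives the robot as it stands.
- The arm moves only by the shell command python3 -m crank 'ROWS' [FORCE]. ROWS is JSON, a list of rows, each a list of 5 numbers: the opening, from 0 (shut) to 1 (fully open), then the shift along the world's x, y, z in units of 0.2 m (1.0 is 0.2 m), then the turn about the world's z in units of 2 pi rad (1.0 is 2 pi rad). A call has 1 to 5 rows; each row is the pose to reach, as a shift and turn from the pose commanded when the call began, turning the shorter way round; what a row does not reach only later rows make up. A row lasts 1/8 s, in which the tool goes at most 62.5 mm and 10.7 degrees, less where a joint would pass 70% of its speed; a pose out of reach is approached as far as the arm can. A call with a number of a shift or a turn outside -1 to 1 is refused whole. A call with a gripper value outside its range is refused whole. The fingers move at their own pace and stop on an object; FORCE is the grip in N (left out, the last holds). Time passes only in rows, so rows that repeat a pose let the fingers close. It gives the time, the measured TCP pose, the force, the opening and the grip force at its end, in the units of the state.
- get_state(): the state, without advancing time (a new reading comes with each control period).
- get_image(name): name is "scene" or "top" or "wrist"; returns the picture (480x640x3 uint8, red, green, blue); there is no depth.
- get_calibration(name): a dict with "fovy" (degrees; the focal length in pixels is half the picture's height over the tangent of half this angle, whatever the lens; pixels are square), "cx", "cy" (the principal point, pixels), "R" (3x3) and "t" (3): a world point X has camera coordinates R X + t. Camera axes: x right, y down, z forward; pixel columns grow to the right and rows downward; lengths in m; the calibration is good to about 2 mm. A picture is of the moment at which its call begins: read the wrist's pose just before it. get_calibration takes no time and is no camera call; for the wrist camera it gives the pose at the moment of the call.
- close_job(): hands the job in; it is judged then, once.
The state is a dict: "time": time; "joint_positions": joint angles; "qd": joint speeds; "joint_torque": joint torques, N m; "position": TCP position; "tool_rot": TCP orientation; "ft_force": force on the tool from outside, world axes, zero at the start; "torque": the same for the moment, N m; "grip_width": opening from 0.0 (shut) to 1.0 (fully open); "grip_force": force on a finger pad.
Only numpy, scipy, OpenCV 4.12 (cv2) and the standard library are available. Lean on these libraries where they do the work, as an engineer would, in place of code of your own. Each camera call takes 0.05 s, during which the arm holds its last target. There are 200 camera calls.

## Working session

There is one attempt and no reset: what is moved stays moved. The work goes in short steps, Python scripts to look and compute and a shell command to move; the robot and the scene stay as the last step left them, time stands still between calls to the robot, and variables do not carry over. Pictures are saved under pics/ and viewed, at most 10 in all, crops included, and the job is handed in when it is done.

```bash
mkdir -p pics; python3 - <<'E'
from bench import *
import cv2
for n in ("scene","top"):
    im=get_image(n); cv2.imwrite(f"pics/{n}0.png",im[:,:,::-1])
    c=get_calibration(n); print(n,c)
s=get_state(); print(s)
E
```

```text
scene {'fovy': 45.408687256204914, 'cx': 319.72727179221755, 'cy': 233.90835064867713, 'R': array([[-0.89627959, -0.44345833, -0.00525452],
       [-0.24633149,  0.5076464 , -0.82560035],
       [ 0.36878679, -0.73867438, -0.56423086]]), 't': array([0.33789747, 0.33125691, 0.63972337])}
top {'fovy': 42.56339544850833, 'cx': 313.12123771057304, 'cy': 247.2335997581703, 'R': array([[ 0.01705621, -0.99978963,  0.01139246],
       [-0.99503111, -0.01809067, -0.09790724],
       [ 0.09809274, -0.00966593, -0.99513034]]), 't': array([-0.21469599,  0.49839352,  0.97055098])}
{'time': 0.1, 'joint_positions': array([-1.22889873,  0.32174899, -0.07008532,  1.45156449,  0.0226245 ,
        1.37082686, -0.05689107]), 'qd': array([-0.00124888, -0.00168259, -0.00147626, -0.00371978, -0.00154303,
        0.00153131,  0.00066426]), 'joint_torque': array([-5.32259473e-04, -4.92573524e+01, -4.06156294e-01, -3.13402069e+01,
       -6.41855900e-02,  3.94625554e-02,  8.50384663e-05]), 'position': array([0.20916326, 0.61488734, 0.22156508]), 'tool_rot': array([-5.12507454e-01, -3.09933398e+00,  2.75318803e-03]), 'ft_force': array([-0.49797885,  0.527893  ,  0.31693556]), 'torque': array([-0.00302361,  0.01876659,  0.02729056]), 'grip_force': 0.0, 'grip_width': 1.0004252304808392}
```

View pics/top0.png

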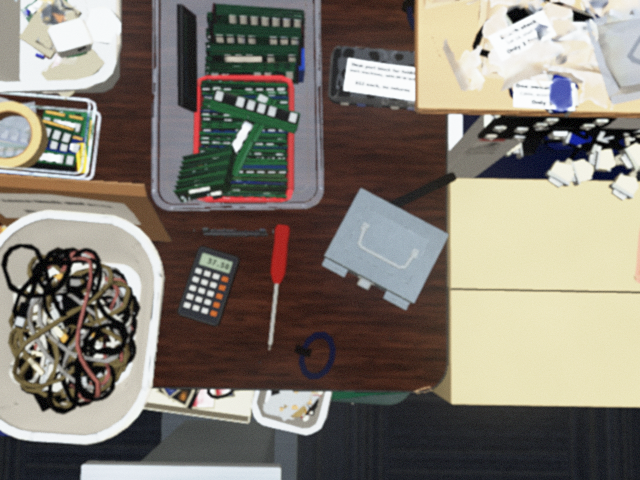

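View pics/scene0.png

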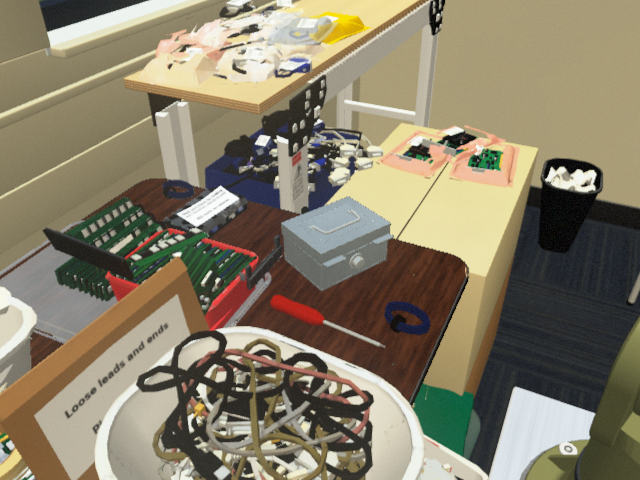

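The top view shows the box lid with corners at about (359,190), (447,238), (408,306) and (323,264). The lips are near (334,268) and (396,299), and the button is at (363,284). In the scene view the button is near (357,261). I'll enlarge both for exact pixel positions.

```bash
python3 - <<'E'
import cv2,numpy as np
a=cv2.imread("pics/top0.png")[180:320,310:460]; b=cv2.imread("pics/scene0.png")[190:290,270:400]
a=cv2.resize(a,None,fx=4,fy=4,interpolation=cv2.INTER_CUBIC)
cv2.imwrite("pics/topc.png",a)
b=cv2.resize(b,None,fx=6,fy=6,interpolation=cv2.INTER_CUBIC)
cv2.imwrite("pics/scenec.png",b)
E
```

```text
(no output)
```

View pics/topc.png

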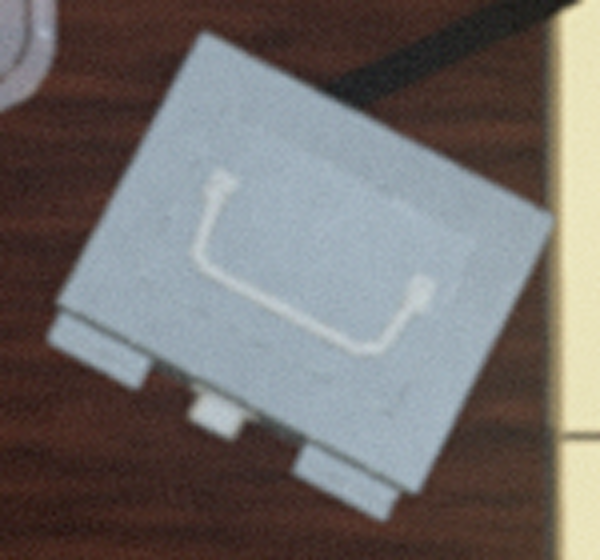

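View pics/scenec.png

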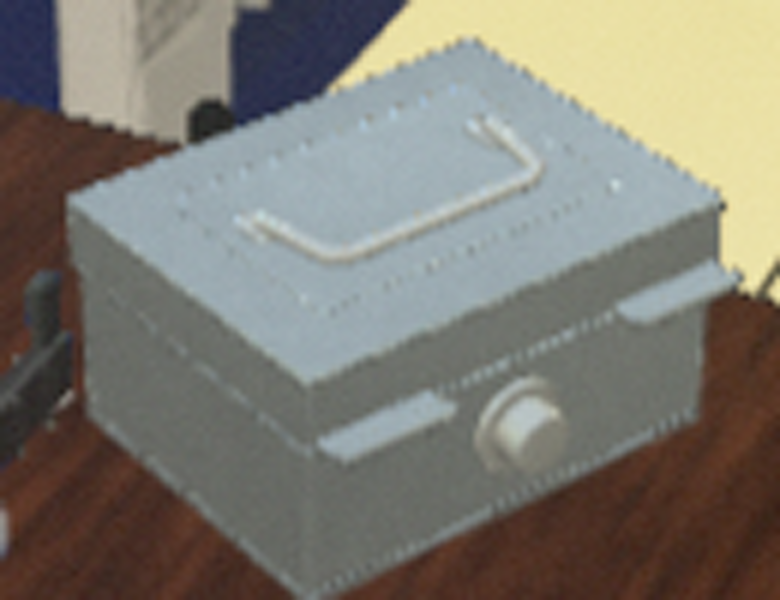

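```bash
cat > h.py <<'E'
import numpy as np
from bench import *
def proj(n,X,c=None):
    c=c or get_calibration(n); f=240/np.tan(np.radians(c["fovy"])/2)
    p=np.asarray(X)@c["R"].T+c["t"]; return p[:,:2]/p[:,2:]*f+[c["cx"],c["cy"]]
def ray(n,uv,z):
    c=get_calibration(n); f=240/np.tan(np.radians(c["fovy"])/2)
    C=-c["R"].T@c["t"]; d=c["R"].T@np.array([(uv[0]-c["cx"])/f,(uv[1]-c["cy"])/f,1]); return C+d*(z-C[2])/d[2]
def box2w(p,P):
    c,s=np.cos(p[2]),np.sin(p[2]); P=np.asarray(P,float); return P@np.array([[c,s,0],[-s,c,0],[0,0,1]])+[p[0],p[1],0]
E
python3 - <<'E'
from h import *
from scipy.optimize import least_squares
top=[((58,302),(-60,77,81)),((417,492),(-60,-77,81)),((203,30),(60,77,81)),((553,213),(60,-77,81)),
 ((48,340),(-73,74,59)),((137,388),(-73,34,59)),((387,520),(-73,-74,59)),((293,472),(-73,-34,59))]
sc=[((309,382),(-60,77,81)),((720,203),(-60,-77,81)),((68,200),(60,77,81)),((472,38),(60,-77,81)),((310,598),(-57.5,75,0)),((697,420),(-57.5,-75,0)),((88,415),(57.5,75,0)),((537,435),(-71.5,0,32))]
ut=np.array([(np.array(a)+.5)/4-.5+[310,180] for a,_ in top]); us=np.array([(np.array(a)+.5)/6-.5+[270,190] for a,_ in sc])
Pt=np.array([b for _,b in top])/1e3; Ps=np.array([b for _,b in sc])/1e3
ct,cs=get_calibration("top"),get_calibration("scene")
ft=lambda p:(proj("top",box2w(p,Pt),ct)-ut)
fs=lambda p:(proj("scene",box2w(p,Ps),cs)-us)
for nm,f in(("both",lambda p:np.r_[ft(p).ravel(),fs(p).ravel()]),("top",lambda p:ft(p).ravel()),("sc",lambda p:fs(p).ravel())):
    r=least_squares(f,[.6,-.3,-.5]); print(nm,r.x.round(4),np.abs(r.fun).max().round(2)); 
    if nm=="both": print(r.fun.reshape(-1,2).round(1).tolist()); p=r.x
for n,P in dict(button=(-.0715,0,.032),ll=(-.068,.054,.056),lr=(-.068,-.054,.056)).items(): print(n,box2w(p,[P]).round(4))
for n,uv,z in(("lead",(317,356),.02),("lead_right",(334,350),.02),("leadtop",(318,332),.02),("sd",(269,347),.01),("tote R",(323,200),.1),("edge",(447,300),0),("cab",(450,300),0.0),("tablefront",(400,390),0),("markerend",(455,177),.01)): print(n,ray("top",uv,z).round(3))
from scipy.spatial.transform import Rotation as R
print(R.from_rotvec(get_state()["tool_rot"]).as_matrix().round(3))
E
```

```text
both [ 0.5033 -0.3179 -0.4692] 1.6
[[-0.2, 0.2], [-0.1, 0.1], [-0.2, -0.3], [1.3, 0.4], [-0.3, 0.1], [0.2, 0.1], [-0.6, -0.3], [0.0, -0.4], [-0.4, 0.4], [0.9, -1.0], [-0.8, -1.2], [-0.6, -1.0], [-0.3, 1.4], [0.2, -0.7], [-0.6, -0.1], [1.3, 1.6]]
top [ 0.5033 -0.3178 -0.4672] 1.21
sc [ 0.5032 -0.3181 -0.4731] 1.59
button [[ 0.4395 -0.2855  0.032 ]]
ll [[ 0.467 -0.239  0.056]]
lr [[ 0.4182 -0.3353  0.056 ]]
lead [ 0.328 -0.215  0.02 ]
lead_right [ 0.338 -0.242  0.02 ]
leadtop [ 0.366 -0.216  0.02 ]
sd [ 0.34  -0.138  0.01 ]
tote R [ 0.567 -0.219  0.1  ]
edge [ 0.421 -0.428  0.   ]
cab [ 0.421 -0.433  0.   ]
tablefront [ 0.274 -0.351  0.   ]
markerend [ 0.625 -0.44   0.01 ]
[[-0.947  0.322 -0.   ]
 [ 0.322  0.947 -0.002]
 [-0.    -0.002 -1.   ]]
```

```bash
python3 -m crank '[[1,0,0,0.2,0],[1,0.2,-0.2,0.44,0],[1,0.45,-0.4,0.44,0],[1,0.7,-0.6,0.44,0],[1,0.7,-0.6,0.44,0]]'
python3 - <<'E'
from h import *
from scipy.optimize import least_squares
for a,b in(((450,404),(476,276)),((450,404),(481,272))):
    r=least_squares(lambda X:np.r_[proj("top",[X])[0]-a,proj("scene",[X])[0]-b],[.3,-.44,0]); print(r.x.round(3),r.cost)
# tote handle candidates: red/grey end at scene
print(get_state()["joint_positions"].round(2))
E
```

```text
time: 0.72
position: [0.3547, 0.4909, 0.3107]
tool_rot: [0.526, 3.094, -0.002]
ft_force: [-0.6, -0.2, -0.0]
grip_width: 0.997
grip_force: 0.0
[ 0.255 -0.44  -0.041] 26.21530358583235
[ 0.252 -0.438 -0.03 ] 5.542168952230734
[-1.02  0.2   0.04  1.43 -0.    1.51  0.25]
```

```bash
python3 -m crank '[[1,0.3,-0.25,0,0],[1,0.5,-0.5,0,0],[1,0.7,-0.75,0,0],[1,0.85,-1,0,0],[1,0.85,-1,0,0]]' | sed -n 2p
python3 -m crank '[[1,0.1,-0.3,0,0],[1,0.2,-0.6,0,0],[1,0.25,-0.9,0,0],[1,0.25,-1,0,0],[1,0.25,-1,0,0]]' | sed -n 2p
python3 -m crank '[[0.5,0,-0.3,0,0],[0,0,-0.6,0,0],[0,-0.05,-0.9,0,0],[0,-0.1,-1,0,0],[0,-0.1,-1,0,0]]'
```

```text
position: [0.5219, 0.2904, 0.3102]
position: [0.5691, 0.0954, 0.3105]
time: 2.6
position: [0.5494, -0.103, 0.3107]
tool_rot: [0.511, 3.1, 0.002]
ft_force: [0.6, 0.3, -0.5]
grip_width: 0.517
grip_force: 0.0
```

```bash
python3 -m crank '[[0,-0.25,-0.2,0,-0.0225],[0,-0.5,-0.4,-0.2,-0.0225],[0,-0.725,-0.6,-0.4,-0.0225],[0,-0.725,-0.815,-0.555,-0.0225],[0,-0.725,-0.815,-0.555,-0.0225]]' | sed -n 2,3p
python3 -m crank '[[0,0,0,-0.2,0],[0,0,0,-0.5,0],[0,0,0,-0.7,0],[0,0,0,-0.83,0],[0,0,0,-0.83,0]]'
python3 - <<'E'
from h import *
import cv2
from scipy.spatial.transform import Rotation as R
s=get_state();M=R.from_rotvec(s["tool_rot"]).as_matrix();print(s["position"],np.degrees(np.arctan2(M[1,1],M[0,1])),s["grip_width"])
im=get_image("scene"); cv2.imwrite("pics/s1.png",cv2.resize(im[130:330,220:480,::-1],None,fx=3,fy=3))
E
```

```text
position: [0.4036, -0.2666, 0.1976]
tool_rot: [-0.729, -3.053, -0.001]
time: 3.85
position: [0.4051, -0.264, 0.032]
tool_rot: [-0.722, -3.053, -0.002]
ft_force: [0.2, -1.1, 0.4]
grip_width: 0.003
grip_force: 0.0
[ 0.40512259 -0.26399574  0.03196405] 63.40914185064225 0.0034487702887430463
```

View pics/s1.png

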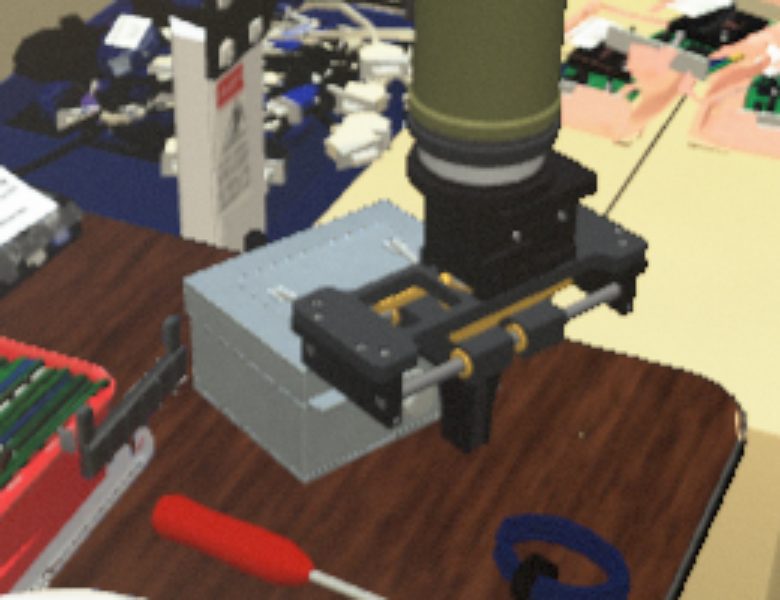

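The picture shows the closed fingers in front of the box, level with the button, with the tip near (467,440). The gripper body is clear above the lid. I'll press now.

```bash
python3 -m crank '[[0,0.06,-0.03,0.005,0],[0,0.116,-0.0588,0.01,0],[0,0.125,-0.063,0.01,0],[0,0.134,-0.068,0.01,0],[0,0.134,-0.068,0.01,0]]' | grep -E "pos|for"
python3 -m crank '[[0,0.009,-0.0045,0,0],[0,0.018,-0.009,0,0],[0,0.027,-0.0135,0,0],[0,0.027,-0.0135,0,0]]' | grep -E "pos|for"
```

```text
position: [0.4307, -0.281, 0.0355]
ft_force: [-1.9, 1.7, 1.3]
grip_force: 1.2
position: [0.4348, -0.2832, 0.0352]
ft_force: [-7.3, 3.9, 6.4]
grip_force: 3.9
```

```bash
python3 -m crank '[[0,0,0,0.01,0],[0,-0.06,0.03,0.02,0],[0,-0.134,0.068,0.02,0],[0,-0.28,0.142,0.02,0],[0,-0.28,0.142,0.02,0]]' | grep -E "time|pos|for"
python3 - <<'E'
from h import *
import cv2
im=get_image("scene"); cv2.imwrite("pics/s2.png",cv2.resize(im[130:330,220:480,::-1],None,fx=3,fy=3))
E
```

```text
time: 5.65
position: [0.3797, -0.2549, 0.0398]
ft_force: [1.0, 0.5, -0.3]
grip_force: 0.0
```

View pics/s2.png

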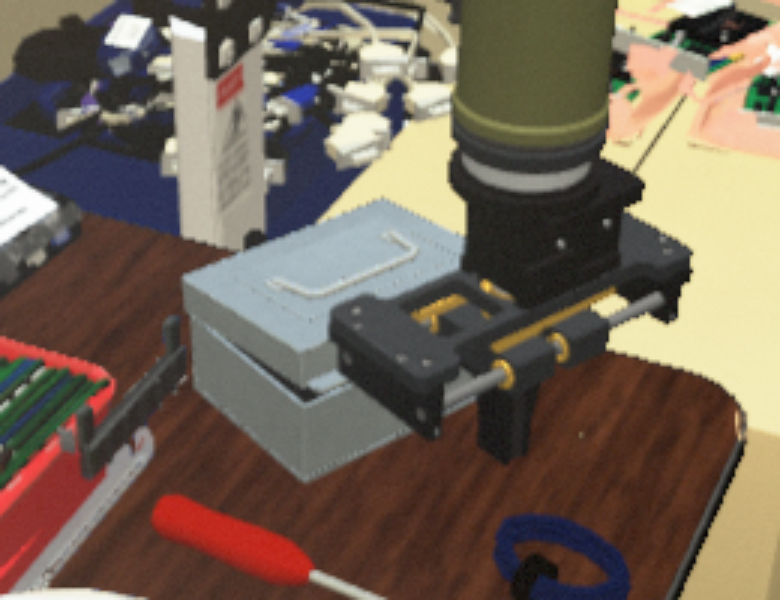

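The lid is sprung ajar: there is a dark gap at the left front, and the box corner at (303,480) has not moved. The tool can't tilt, so I'll straddle the right lip along box y, pinch it lightly and swing it round the hinge arc.

```bash
python3 - <<'E'
from h import *
p=[.5033,-.3179,-.4692]
cur=np.array([.3802,-.2559,.040])
W=[(-.110,-.054,.062),(-.073,-.054,.062)]
ths=[.11,.2,.3,.4,.5,.6,.7,.8,.9,1.0,1.1,1.2,1.3,1.4,1.5,1.6,1.7]
A=[(.0595-.1275*np.cos(t)-.0058,-.054,.056+.1275*np.sin(t)-.008) for t in ths]
w=box2w(p,W+A); print(((w-np.r_[[cur],w[:-1]])/.2).round(3).tolist()[:2])
a=w[2:]
print(a[0],a[-1])
for i in range(0,16,4): print(ths[i],((a[i+1:i+5]-a[i])/.2).round(3).tolist())
E
```

```text
[[0.003, -0.302, 0.11], [0.165, -0.084, 0.0]]
[ 0.41374553 -0.33304232  0.06199673] [ 0.54143166 -0.39777407  0.17443726]
0.11 [[0.008, -0.004, 0.057], [0.022, -0.011, 0.118], [0.041, -0.021, 0.178], [0.066, -0.034, 0.236]]
0.5 [[0.03, -0.015, 0.054], [0.064, -0.032, 0.105], [0.103, -0.052, 0.152], [0.146, -0.074, 0.194]]
0.9 [[0.046, -0.023, 0.037], [0.096, -0.048, 0.069], [0.147, -0.075, 0.095], [0.201, -0.102, 0.115]]
1.3 [[0.055, -0.028, 0.014], [0.112, -0.057, 0.022], [0.169, -0.086, 0.023], [0.225, -0.114, 0.018]]
```

```bash
python3 -m crank '[[0.3,0,-0.1,0.11,0],[0.7,0.003,-0.2,0.11,0],[0.7,0.003,-0.302,0.11,0],[0.7,0.003,-0.302,0.11,0],[0.7,0.003,-0.302,0.11,0]]' 6 
python3 -m crank '[[0.7,0,0,0,0],[0.7,0.08,-0.04,0,0],[0.7,0.165,-0.084,0,0],[0.7,0.165,-0.084,0,0]]'
python3 - <<'E'
from h import *
import cv2
im=get_image("wrist"); im2=get_image("scene")
cv2.imwrite("pics/w3.png",np.vstack([cv2.resize(im2[160:310,240:480,::-1],(480,300)),cv2.resize(im[:,:,::-1],(480,300)) if 0 else cv2.resize(im[90:390,:,::-1],(480,225))]))
E
```

```text
time: 6.32
position: [0.3817, -0.3156, 0.0616]
tool_rot: [0.73, 3.055, -0.0]
ft_force: [-0.1, 0.5, 0.1]
grip_width: 0.488
grip_force: 0.0
time: 6.82
position: [0.4146, -0.3324, 0.0614]
tool_rot: [-0.728, -3.056, 0.001]
ft_force: [0.5, 0.1, 0.5]
grip_width: 0.698
grip_force: 0.0
```

View pics/w3.png

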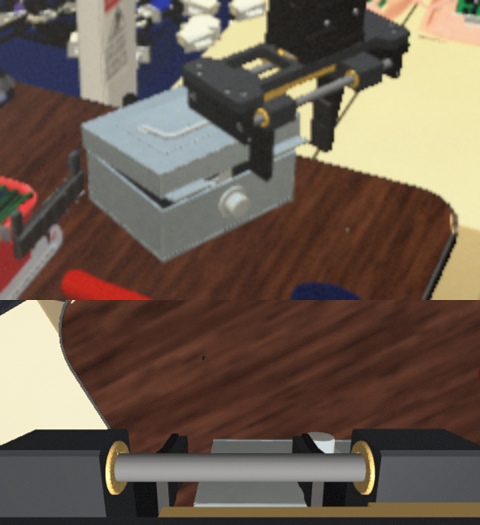

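The top half shows the two fingers at (261,150) and (323,125) on either side of the right lip, and the button is out again at (234,202). I'll close at 6 N.

```bash
python3 -m crank '[[0.4,0,0,0,0],[0.4,0,0,0,0],[0.4,0,0,0,0],[0.4,0,0,0,0],[0.4,0,0,0,0]]' 6 
python3 -m crank '[[0.4,0.004,-0.002,0.028,0],[0.4,0.008,-0.004,0.057,0],[0.4,0.015,-0.008,0.088,0],[0.4,0.022,-0.011,0.118,0],[0.4,0.022,-0.011,0.118,0]]'
```

```text
time: 7.55
position: [0.4141, -0.3323, 0.0616]
tool_rot: [-0.73, -3.055, -0.001]
ft_force: [0.4, 1.9, 0.9]
grip_width: 0.456
grip_force: 6.0
time: 8.18
position: [0.4189, -0.3348, 0.0857]
tool_rot: [0.73, 3.055, 0.001]
ft_force: [0.8, 1.8, -1.8]
grip_width: 0.459
grip_force: 6.0
```

The fingers stopped at 39.7 mm, which is the lip's 40 mm length, and the lift load is about 2 N. I'll carry on along the arc.

```bash
python3 -m crank '[[0.4,0.009,-0.005,0.03,0],[0.4,0.019,-0.01,0.06,0],[0.4,0.031,-0.016,0.09,0],[0.4,0.044,-0.023,0.118,0],[0.4,0.044,-0.023,0.118,0]]' | grep -vE rot
python3 -m crank '[[0.4,0.03,-0.015,0.054,0],[0.4,0.064,-0.032,0.105,0],[0.4,0.103,-0.052,0.152,0],[0.4,0.146,-0.074,0.194,0],[0.4,0.146,-0.074,0.194,0]]' | grep -vE rot
```

```text
time: 8.8
position: [0.4279, -0.3394, 0.1092]
ft_force: [2.1, 3.9, -1.6]
grip_width: 0.457
grip_force: 6.0
time: 9.43
position: [0.4572, -0.3545, 0.1484]
ft_force: [0.7, 5.4, -0.4]
grip_width: 0.451
grip_force: 8.3
```

```bash
python3 -m crank '[[0.4,0.048,-0.018,0.037,0],[0.4,0.1,-0.04,0.069,0],[0.4,0.152,-0.065,0.095,0],[0.4,0.206,-0.092,0.115,0],[0.4,0.206,-0.092,0.115,0]]' | grep -vE rot
python3 - <<'E'
from h import *
import cv2
im2=get_image("scene")
cv2.imwrite("pics/s4.png",cv2.resize(im2[90:310,220:480,::-1],None,fx=2.5,fy=2.5))
E
```

```text
time: 10.05
position: [0.4977, -0.3749, 0.1707]
ft_force: [-1.2, -3.7, -3.1]
grip_width: 0.45
grip_force: 8.6
```

View pics/s4.png

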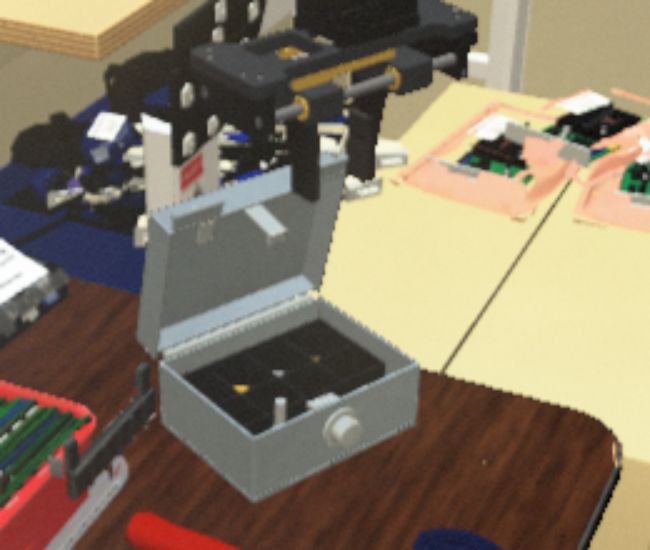

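The lid is up at about 1.3 rad with the right lip still pinched at (305,175), and the box is in place. I'll take it past upright.

```bash
python3 -m crank '[[0.4,0.053,-0.033,0.014,0],[0.4,0.11,-0.062,0.022,0],[0.4,0.167,-0.091,0.023,0],[0.4,0.223,-0.119,0.018,0],[0.4,0.223,-0.119,0.018,0]]' | grep -vE rot
python3 -m crank '[[0.4,0.03,-0.015,-0.004,0],[0.4,0.03,-0.015,-0.004,0]]' | grep -vE rot
```

```text
time: 10.72
position: [0.5437, -0.3962, 0.174]
ft_force: [0.9, -0.0, -0.2]
grip_width: 0.398
grip_force: 0.0
time: 10.98
position: [0.5486, -0.3994, 0.1733]
ft_force: [-0.8, -0.5, 0.8]
grip_width: 0.405
grip_force: 0.0
```

The lip has left the fingers. I'll back off towards the front and look.

```bash
python3 -m crank '[[0.4,-0.15,0.076,0.05,0],[0.4,-0.3,0.152,0.15,0],[0.4,-0.45,0.228,0.3,0],[0.4,-0.6,0.3,0.5,0],[0.4,-0.6,0.3,0.5,0]]' | grep -vE rot
python3 -m crank '[[0.4,-0.1,0.05,0.1,0],[0.4,-0.1,0.05,0.1,0],[0.4,-0.1,0.05,0.1,0],[0.4,-0.1,0.05,0.1,0],[0.4,-0.1,0.05,0.1,0]]' | grep -vE rot
python3 - <<'E'
from h import *
import cv2
im2=get_image("scene");im3=get_image("top")
cv2.imwrite("pics/s5.png",np.vstack([cv2.resize(im2[130:310,220:480,::-1],(433,300)),cv2.resize(im3[150:390,200:546,::-1],(433,300))]))
E
```

```text
time: 11.6
position: [0.4276, -0.3406, 0.2772]
ft_force: [0.4, -1.1, 0.4]
grip_width: 0.405
grip_force: 0.0
time: 12.22
position: [0.4084, -0.3295, 0.2926]
ft_force: [0.0, 0.1, -0.6]
grip_width: 0.401
grip_force: 0.0
```

View pics/s5.png

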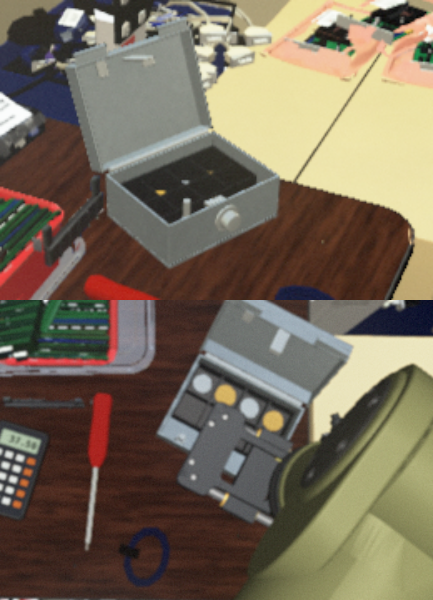

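```bash
python3 - <<'E'
from h import *
p=[.5033,-.3179,-.4692]
for t in(1.6,1.75,1.95):
    r=np.array([[.0595-.1195*np.cos(t)+n*np.sin(t),y,.056+.1195*np.sin(t)+n*np.cos(t)] for y in(.077,-.077) for n in(0,.025)])
    print(t,((proj("scene",box2w(p,r))-[220,130])*1.665).round(0).tolist())
E
```

```text
1.6 [[94.0, 73.0], [81.0, 64.0], [213.0, 32.0], [198.0, 25.0]]
1.75 [[85.0, 68.0], [72.0, 63.0], [202.0, 28.0], [189.0, 24.0]]
1.95 [[73.0, 65.0], [62.0, 65.0], [190.0, 26.0], [177.0, 27.0]]
```

The lid's top corners sit at about (70,62) and (190,23), against a prediction of (73,65) and (190,26) for 1.95 rad. So the lid is at its stop, the button is out and the hand is clear.

```bash
python3 -c "from bench import *; print(close_job())"
```

```text
the job is handed in; nothing more can be done
None
```

The job is handed in, with no score returned: pressing the button sprang the lid ajar, and I swung the lid back by pinching its right lip between the fingertips, because the tool cannot tilt to push from underneath; the last pictures show it at its 1.95 rad stop, with the box and the things around it in place and the hand clear.

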